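# Set and lock the spray bench's air regulator

### The job

On the spray bench stand two air regulators. On the larger one, turn the black setting wheel clockwise (seen from above) until its white pointer stands at the long mark of the dial plate; then turn the steel lock ring above the wheel clockwise until it stops, so that the setting is locked, and let go. Leave the setting of the smaller regulator as it is.

Things in the scene. Friction and masses are not known exactly. Their poses are not given: they have to be found in the camera images.
- regulator: larger regulator, fixed: grey base 104 mm square, 2 brass nipples on its -x side; round dial plate 96 mm wide (top z = 24 mm), its long black mark towards +x, short ticks each 30 deg. On one upright axis: black wheel (56 mm wide, z 32-52), steel lock ring (34 mm wide, z 56-74), fixed stem end (20 mm wide, top z 78). Origin: on that axis at bench level. Wheel and ring are round: grip at any yaw
- set_wheel (a joint): angle of the black setting wheel, rad: 0 when its white pointer (line on its top, running down its side) stands at the long mark; grows clockwise seen from above. Starts 0.65 to 1.35 rad short of the mark (negative), range -1.7 to 1.2, stays where left, friction 0.1 N m. Grip it from above with the fingers straddling the lock ring
- lock_ring (a joint): angle of the knurled lock ring, rad: 0 when tight at its stop, where the black line on its top meets the line on the stem's end (+x side); negative when loose, grows clockwise seen from above. Starts 0.9 to 1.3 rad loose, stays where left, friction 0.1 N m, does not drag the wheel. There are 4 mm between wheel and ring
- small_pointer (a point): point on the white pointer line of the smaller regulator's wheel, 18 mm from that wheel's axis, 52 mm above the bench. The smaller regulator (base 74 mm square, one nipple, wheel 40 mm wide, lock ring 24 mm wide) is built alike and as tall; it is a bystander: do not turn its wheel
Things that resemble listed ones, but are neither listed nor needed, are in the scene too. What is shaped like the regulator but orange or purple is not meant.

How it is judged:
By the outcome, as a careful person would: the job done as asked, in the order asked, and still so for the second after the job is handed in, with the robot touching nothing.
It also fails if it takes over 43 s, if anything falls off the work surface, if the arm or the gripper's body presses on something with over 40 N, if the wrist force passes 120 N, or if a joint passes its speed limit or range.

### The arm

A 6-joint arm with a two-finger parallel gripper is mounted at the origin on the work surface. World frame = base frame: x ahead of the robot, y to its left, z up, the work surface at z = 0. Lengths are in m, angles in rad, forces in N, time in s.
With the tool pointing down it reaches from about 0.35 to 0.975 m from the base axis. Payload 4.9 kg.
Tool frame: the origin (TCP) lies at the very end of the fingers, on their centre line; the grasp point (between the pads) lies 19 mm behind it; z points along the fingers, y is the line along which they close (so a half turn about z gives the same grasp; the last joint's range is limited). The gripper opens to 85 mm and grips with 20 to 120 N. Pads are 22 mm wide; open, the fingers measure 114 mm over their backs; the gripper's body (76 mm by 85 mm) begins 54 mm behind the grasp point. The pads swing forward as they close: fully open they stand 13 mm farther back than shut.
Start: joints at [1.091, 0.053, 1.613, -0, 1.476, -0.119], TCP at [0.221, 0.585, 0.209] pointing down, gripper open.
Joint ranges: [-3.01, 3.01], [-1.01, 2.22], [0.06, 2.58], [-1.02, 4.17], [0.09, 2.62], [-3.14, 3.14]. Speed limits (rad/s): [2.57, 2.57, 3.14, 3.14, 3.14, 3.14].

### API

Orientations are given as a rotation vector (axis times angle).
In Python, from bench import * gives the robot as it stands. The module is installed in compiled form; this text tells all that it offers.
- The arm moves only by the tool step_arm, never from a script. Its argument "commands" is a list of rows, each a list of 5 numbers: the opening, from 0 (shut) to 1 (fully open), then the shift along the world's x, y, z normalised to -1 to 1, where 1 is 0.15 m, then the turn about the world's z normalised to -1 to 1, where 1 is 0.08 rad. In form: [[jaw, tx, ty, tz, twist], ...]. A call has 1 to 12 rows; each row shifts and turns the commanded pose from where the row before left it; what a row does not reach is not made up. A row lasts 1/12 s, in which the tool goes at most 41.7 mm and 7.16 degrees, less where a joint would pass 70% of its speed; a pose out of reach is approached as far as the arm can. A call with a number of a shift or a turn outside -1 to 1 is refused whole. A call with a gripper value outside its range is refused whole. The fingers move at their own pace and stop on an object; "squeeze" is the grip in N (left out, the last holds). Time passes only in rows, so rows that do not move let the fingers close. It gives the time, the measured TCP pose, the force, the opening and the grip force at its end, in the units of the state.
- state(): the state, without advancing time (a new reading comes with each control period).
- grab_frame(name): name is "scene" or "top" or "wrist"; returns a dict with "image" (480x640x3 uint8, red, green, blue), "K" (3x3 intrinsics, pixels), "camera_from_world" (4x4, takes a point from world to camera coordinates); the wrist camera has in their place "tool_from_camera" (4x4, takes a point from camera to tool coordinates, whose origin is the TCP and whose axes are the flange's). Camera axes: x right, y up, looking along -z (the intrinsics and any distortion apply to the point x, -y, -z); pixel columns grow to the right and rows downward; lengths in m; the calibration is good to about 2 mm. A picture is of the moment at which its call begins: read the wrist's pose just before it. There is no depth.
- finish_job(): hands the job in; it is judged then, once.
The state is a dict: "time": time; "joint_positions": joint angles; "qd": joint speeds; "tau": joint torques, N m; "position": TCP position; "orientation": TCP orientation; "wrist_force": force on the tool from outside, world axes, zero at the start; "torque": the same for the moment, N m; "opening": finger opening in m; "grasp_force": force on a finger pad.
Only numpy, scipy, OpenCV 4.12 (cv2) and the standard library are available. Lean on these libraries where they do the work, as an engineer would, in place of code of your own. Each camera call takes 0.05 s, during which the arm holds its last target. There are 200 camera calls.

## Working session

There is one attempt and no reset: what is moved stays moved. The work goes in short steps, Python scripts to look and compute and a tool call to move; the robot and the scene stay as the last step left them, time stands still between calls to the robot, and variables do not carry over. Pictures are saved under pics/ and viewed, at most 10 in all, crops included, and the job is handed in when it is done.

Besides the shell and the picture viewer there is one more tool, called after "Emit:" by a JSON object that holds its "method" and its "body", one argument or row to a line. step_arm: Moves the arm, as the interface text tells. Scaled input: -1 to 1 covers 0.15 m each way for a shift and 0.08 rad each way for a turn. Its arguments: {"type":"object","properties":{"commands":{"type":"array"},"squeeze":{"type":"number"}},"required":["commands"]}

```bash
mkdir -p pics
cat > h.py <<'E'
import numpy as np, cv2
from bench import *
def grab(n,f=None):
    g=grab_frame(n)
    if f: cv2.imwrite('pics/'+f,g['image'][:,:,::-1])
    return g
def ray(g,u,v,z):
    K=g['K'];M=g['camera_from_world'];R=M[:3,:3];c=-R.T@M[:3,3]
    d=np.linalg.inv(K)@np.array([u,v,1.]);d=R.T@(d*[1,-1,-1])
    return c+d*(z-c[2])/d[2]
def proj(g,p):
    M=g['camera_from_world'];q=M[:3,:3]@np.array(p)+M[:3,3];q=g['K']@(q*[1,-1,-1]);return q[:2]/q[2]
E
python3 - <<'E'
from h import *
print(state())
a=grab('top');b=grab('scene')
print(a.keys(),a['K'],a['camera_from_world'])
cv2.imwrite('pics/top.png',a['image'][:,:,::-1]);cv2.imwrite('pics/scene.png',b['image'][:,:,::-1])
E
```

```text
{'time': 0.0, 'joint_positions': array([ 1.09100614e+00,  5.33300331e-02,  1.61431383e+00, -7.44497315e-06,
        1.47603861e+00, -1.18997401e-01]), 'qd': array([-0.00080428,  0.00175913, -0.0002962 ,  0.00136115, -0.00026347,
        0.00056129]), 'tau': array([ 7.62170221e-04, -3.93694603e+01, -3.70170665e+01, -7.22756749e-05,
        7.12246154e-03, -2.13314721e-06]), 'position': array([0.22031493, 0.5841451 , 0.20756788]), 'orientation': array([-0.56355243, -3.09001218,  0.00313948]), 'wrist_force': array([ 0.56035079,  0.74265141, -0.08590876]), 'torque': array([0.01192988, 0.0255806 , 0.00929032]), 'grasp_force': 0.0, 'opening': 0.08586738505682467}
dict_keys(['image', 'K', 'camera_from_world']) [[583.64934555   0.         305.84295439]
 [  0.         583.64934555 239.12724942]
 [  0.           0.           1.        ]] [[-0.0097828  -0.9986519  -0.05097721  0.02519619]
 [ 0.99755735 -0.0132728   0.06857962 -0.4705485 ]
 [-0.06916378 -0.05018179  0.99634239 -0.81983782]
 [ 0.          0.          0.          1.        ]]
```

View pics/top.png

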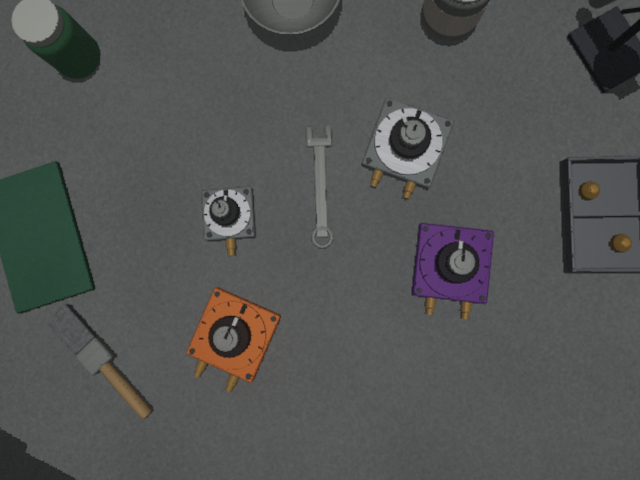

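View pics/scene.png

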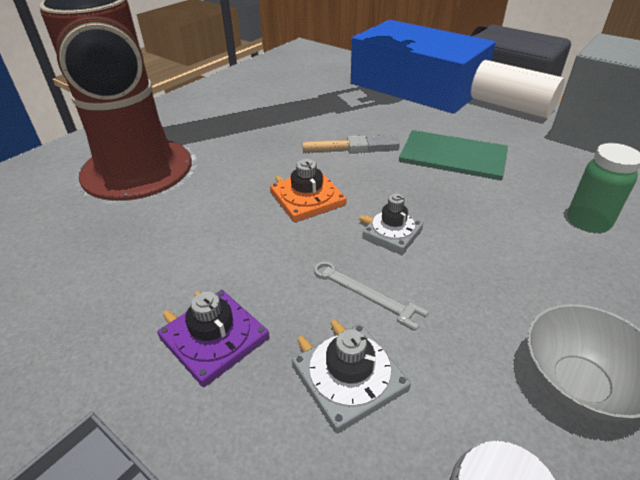

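Top view candidates: grey base with white dial and 2 nipples at (407,143); purple at (455,263); orange at (233,335); small grey with 1 nipple at (229,213). The grey one at (407,143) fits, because it is large, grey and has 2 nipples. I'll confirm it in an enlarged crop and measure it.

Run:
```python
from h import *
g=grab('top');im=g['image']
c=im[90:210,350:470];cv2.imwrite('pics/c1.png',cv2.resize(c[:,:,::-1],(600,600),interpolation=cv2.INTER_CUBIC))
m=(im.min(2)>150).astype(np.uint8); m[:, :350]=0;m[:,470:]=0;m[:90]=0;m[210:]=0
pts=np.argwhere(m)[:,::-1].astype(np.float32)
h=cv2.convexHull(pts);e=cv2.fitEllipse(h);print(e,m.sum())
p=ray(g,*e[0],.024);print(p)
w=np.array([ray(g,*q[0],.024) for q in h]);print(np.linalg.norm(w-p,axis=1).round(4))
for z in(.024,.052,.074,.078):print(z,proj(g,[p[0],p[1],z]))
s=grab('scene');print(proj(s,[p[0],p[1],.078]))
```

```text
((408.2221984863281, 140.6935272216797), (64.73490905761719, 66.54297637939453), 90.05839538574219) 1687
[ 0.60894478 -0.12803297  0.024     ]
[0.0468 0.0468 0.0468 0.0464 0.0466 0.047  0.0467 0.0465 0.0467 0.0466
 0.0468 0.0467 0.0467 0.0469 0.0471 0.0472 0.0474 0.0473 0.047  0.0474
 0.047  0.0469 0.0464 0.0469 0.0473 0.047  0.047  0.0468 0.0471 0.047
 0.0465]
0.024 [408.22219849 140.69352722]
0.052 [410.73931263 135.88239416]
0.074 [412.8430683  131.86134154]
0.078 [413.23830841 131.10589198]
[351.5827004  338.96485131]
```

View pics/c1.png

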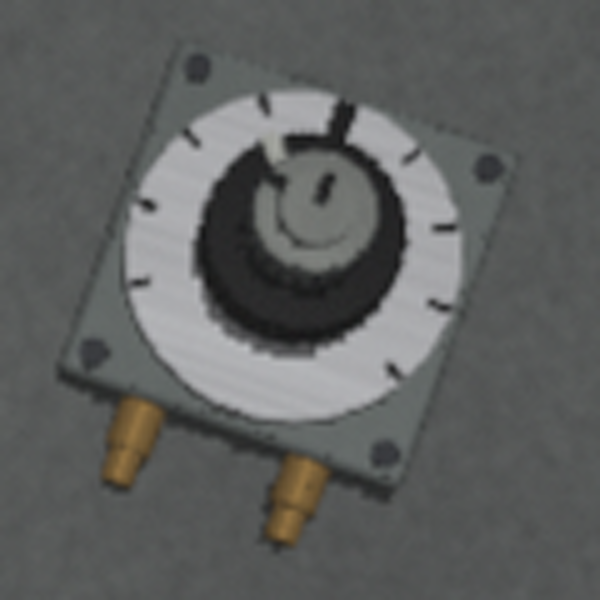

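The crop shows the grey regulator with white dial and two brass nipples, so this is the one meant. Its long mark is at crop (343,118), its white pointer at (272,150), and the ring line and stem line at about (280,183) and (325,188). The axis is near (0.609, -0.128). I'll move above it.

Emit:
{"method": "step_arm", "body": {
  "commands": [
    [1,0.118,-0.216,0,0],
    [1,0.118,-0.216,0,0],
    [1,0.118,-0.216,0,0],
    [1,0.118,-0.216,0,0],
    [1,0.118,-0.216,0,0],
    [1,0.118,-0.216,0,0],
    [1,0.118,-0.216,0,0],
    [1,0.118,-0.216,0,0],
    [1,0.118,-0.216,0,0],
    [1,0.118,-0.216,0,0],
    [1,0.118,-0.216,0,0]
  ],
  "squeeze": 40
}}

```text
time: 1.12
position: [0.4157, 0.2266, 0.2088]
orientation: [0.563, 3.09, 0.0]
wrist_force: [1.5, 1.6, 1.0]
opening: 0.0852
grasp_force: 0.0
```

Emit:
{"method": "step_arm", "body": {
  "commands": [
    [1,0.118,-0.216,0,0],
    [1,0.118,-0.216,0,0],
    [1,0.118,-0.216,0,0],
    [1,0.118,-0.216,0,0],
    [1,0.118,-0.216,0,0],
    [1,0.118,-0.216,0,0],
    [1,0.118,-0.216,0,0],
    [1,0.118,-0.216,0,0],
    [1,0.118,-0.216,0,0],
    [1,0.118,-0.216,0,0],
    [1,0.118,-0.216,0,0],
    [1,0,0,0,0]
  ]
}}

```text
time: 2.12
position: [0.6115, -0.1334, 0.2078]
orientation: [0.571, 3.089, -0.003]
wrist_force: [-1.2, -0.3, 1.3]
opening: 0.0853
grasp_force: 0.0
```

```bash
cat >> h.py <<'E'
def wgrab(f=None):
    s=state();g=grab('wrist',f);T=np.eye(4);T[:3,:3]=cv2.Rodrigues(np.array(s['orientation']))[0];T[:3,3]=s['position']
    g['camera_from_world']=np.linalg.inv(T@g['tool_from_camera']);return g
E
python3 - <<'E'
from h import *
s=state()
for k in('time','position','orientation','joint_positions','wrist_force'):print(k,np.round(s[k],4))
R=cv2.Rodrigues(np.array(s['orientation']))[0];print(R.round(3))
g=wgrab('w1.png');print(g['tool_from_camera'].round(3))
for z in(.024,.052,.074,.078):print(z,proj(g,[.6089,-.1280,z]))
E
```

```text
time 2.1167
position [ 0.6115 -0.1334  0.2078]
orientation [ 0.5714  3.089  -0.0032]
joint_positions [-0.3327  0.0553  1.6119 -0.002   1.474  -1.5375]
wrist_force [-1.1533 -0.3274  1.3459]
[[-0.934  0.358 -0.   ]
 [ 0.358  0.934 -0.002]
 [-0.001 -0.002 -1.   ]]
[[-0.001  0.961  0.276  0.071]
 [ 1.     0.001 -0.001 -0.   ]
 [-0.001  0.276 -0.961 -0.166]
 [ 0.     0.     0.     1.   ]]
0.024 [314.45340939 204.5069605 ]
0.052 [314.79274255 210.39578013]
0.074 [315.10110072 215.74705687]
0.078 [315.16178778 216.80022568]
```

View pics/w1.png

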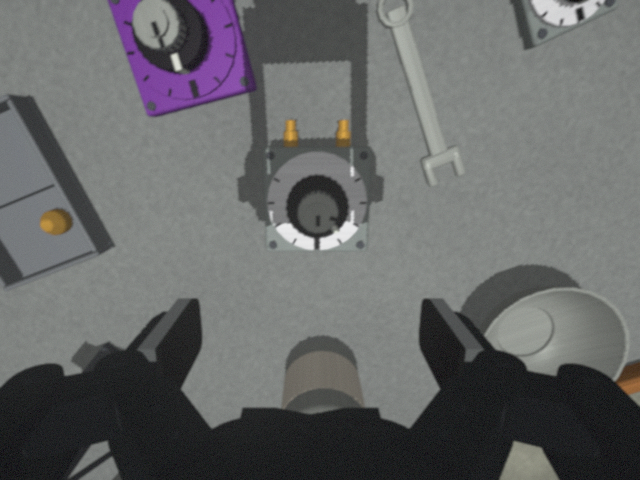

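The wrist view shows the regulator at (317,205) under the arm's shadow, with its long mark at (317,242). The pointer on the wheel at about (335,228) is shaded. I'll get the angles from polar profiles in this view and in the unshaded top picture.

```bash
cat >> h.py <<'E'
def polar(g,im,c,z,r0,r1,n=720):
    a=np.arange(n)*2*np.pi/n; rs=np.linspace(r0,r1,9)
    P=np.array([[proj(g,[c[0]+r*np.cos(t),c[1]+r*np.sin(t),z]) for t in a] for r in rs]).astype(np.float32)
    return np.degrees(a),cv2.remap(im.max(2) if im.ndim==3 else im,P[...,0],P[...,1],cv2.INTER_LINEAR).astype(float).mean(0)
def peaks(a,v,sgn,k=4):
    w=sgn*v; w=w-np.median(w); i=np.argmax(w)
    s=np.roll(w,len(w)//2-i); x=(np.arange(len(w))-len(w)//2)*a[1]
    sel=(abs(x)<15)&(s>.5*s.max()); return (a[i]+(x[sel]*s[sel]).sum()/s[sel].sum())%360, s.max()
def report(g,im,c,zs=1):
    print('mark',peaks(*polar(g,im,c,.024,.030,.034),-1), peaks(*polar(g,im,c,.024,.036,.040),-1))
    print('pointer',peaks(*polar(g,im,c,.052,.021,.026),1))
    print('ringline',peaks(*polar(g,im,c,.074,.0115,.0155),-1),'stemline',peaks(*polar(g,im,c,.078,.004,.008),-1))
E
python3 - <<'E'
from h import *
t=grab('top');ti=cv2.imread('pics/top.png')
g=wgrab();wi=g['image']
# dial centre in wrist view: hull of base not needed; use stem disc / wheel dark circle
d=(wi.max(2)<45).astype(np.uint8);m=np.zeros_like(d);cv2.circle(m,(317,208),38,1,-1);d&=m
cs,_=cv2.findContours(cv2.morphologyEx(d,cv2.MORPH_CLOSE,np.ones((15,15))),0,2);k=max(cs,key=cv2.contourArea);e=cv2.fitEllipse(k);print(e,ray(g,*e[0],.045))
C=[.609,-.128];report(t,ti,C)
for c in(C,[.611,-.128],[.609,-.126]):print(c);report(g,wi,c)
cv2.imwrite('pics/c2.png',cv2.resize(wi[140:260,240:400,::-1],(800,600),interpolation=cv2.INTER_CUBIC))
E
```

```text
((312.3859558105469, 209.8422393798828), (53.98838424682617, 56.50843048095703), 35.03963851928711) [ 0.60726137 -0.12551648  0.045     ]
mark (np.float64(302.06383226377176), np.float64(128.16666666666666)) (np.float64(339.4818612372443), np.float64(137.55555555555557))
pointer (np.float64(18.868629619389917), np.float64(109.22222222222223))
ringline (np.float64(50.24422730344672), np.float64(70.11111111111111)) stemline (np.float64(339.3741928174918), np.float64(77.33333333333333))
[0.609, -0.128]
mark (np.float64(343.61438141092736), np.float64(68.0)) (np.float64(341.70058634386237), np.float64(68.11111111111111))
pointer (np.float64(24.205208380882823), np.float64(110.88888888888889))
ringline (np.float64(59.03384836977871), np.float64(38.77777777777778)) stemline (np.float64(354.5486954206603), np.float64(40.44444444444445))
[0.611, -0.128]
mark (np.float64(340.4978401727862), np.float64(63.111111111111114)) (np.float64(340.4991101619505), np.float64(69.22222222222221))
pointer (np.float64(25.556019070321813), np.float64(149.05555555555557))
ringline (np.float64(65.79489416143291), np.float64(42.05555555555556)) stemline (np.float64(348.635060568177), np.float64(24.166666666666657))
[0.609, -0.126]
mark (np.float64(338.1884086508484), np.float64(67.44444444444446)) (np.float64(338.7746153846154), np.float64(66.33333333333334))
pointer (np.float64(19.810736849838374), np.float64(128.11111111111111))
ringline (np.float64(53.85868517447465), np.float64(47.22222222222223)) stemline (np.float64(336.66069613821134), np.float64(43.66666666666667))
```

View pics/c2.png

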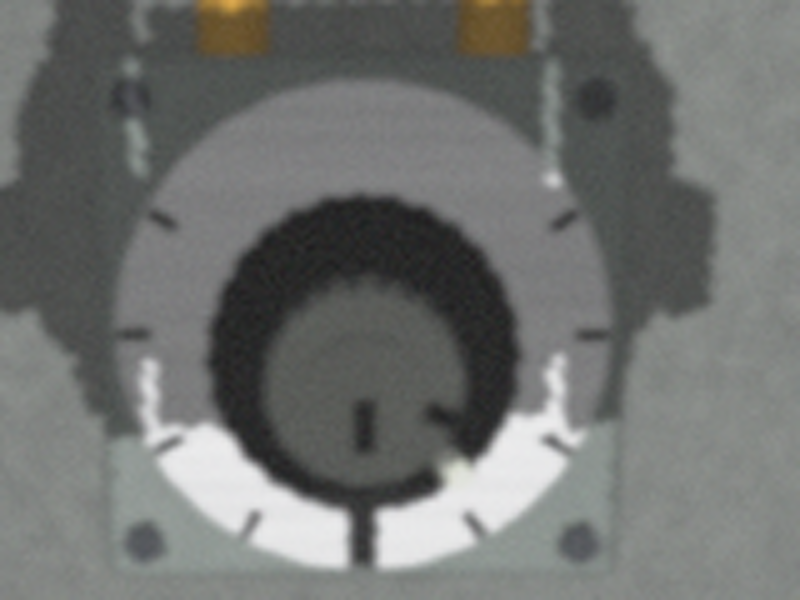

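The crop shows the dial centred at (363,324), the long mark at (363,535), the pointer at (453,468), the ring line at (437,412) and the stem line at (363,425). The wheel needs about 40° (0.70 rad) clockwise and the ring about 73° (1.27 rad). I'll descend over the wheel with the jaws open.

Emit:
{"method": "step_arm", "body": {
  "commands": [
    [1,-0.02,0.043,-0.1,0],
    [1,0,0,-0.2,0],
    [1,0,0,-0.2,0],
    [1,0,0,-0.2,0],
    [1,0,0,-0.2,0],
    [1,0,0,-0.1,0],
    [1,0,0,-0.1,0],
    [1,0,0,-0.07,0],
    [1,0,0,0,0],
    [1,0,0,0,0]
  ]
}}

```text
time: 3.1
position: [0.6067, -0.1207, 0.0333]
orientation: [-0.562, -3.09, -0.0]
wrist_force: [-0.2, 0.7, 0.2]
opening: 0.0854
grasp_force: 0.0
```

Emit:
{"method": "step_arm", "body": {
  "commands": [
    [1,0.01,-0.045,0,0],
    [1,0,0,0,0],
    [1,0,0,0,0]
  ]
}}

```text
time: 3.35
position: [0.6097, -0.1291, 0.035]
orientation: [0.564, 3.088, -0.001]
wrist_force: [0.5, 0.1, 0.3]
opening: 0.0854
grasp_force: 0.0
```

Run:
```python
from h import *
s=state();print(s['position'],s['qd'].round(3))
g=wgrab('w2.png');wi=g['image']
for z in(.024,.052,.074,.078):print(z,proj(g,[.609,-.128,z]))
for c in([.609,-.128],[.608,-.127]):report(g,wi,c)
```

```text
[ 0.6096926  -0.12911654  0.03498462] [0.003 0.003 0.009 0.003 0.002 0.002]
0.024 [311.548107  273.6771291]
0.052 [311.88221674 297.09622657]
0.074 [312.23364036 321.72892442]
0.078 [312.3091018  327.01832091]
mark (np.float64(50.66160684730694), np.float64(63.83333333333333)) (np.float64(342.2763216679076), np.float64(95.11111111111111))
pointer (np.float64(302.9590450876795), np.float64(70.0))
ringline (np.float64(55.55632045088567), np.float64(50.66666666666667)) stemline (np.float64(347.5019836546854), np.float64(57.888888888888886))
mark (np.float64(47.920715795611926), np.float64(70.05555555555554)) (np.float64(341.3235874339314), np.float64(95.38888888888889))
pointer (np.float64(5.789908002403957), np.float64(61.22222222222222))
ringline (np.float64(49.89079557056468), np.float64(53.222222222222214)) stemline (np.float64(341.9344983310426), np.float64(57.66666666666667))
```

View pics/w2.png

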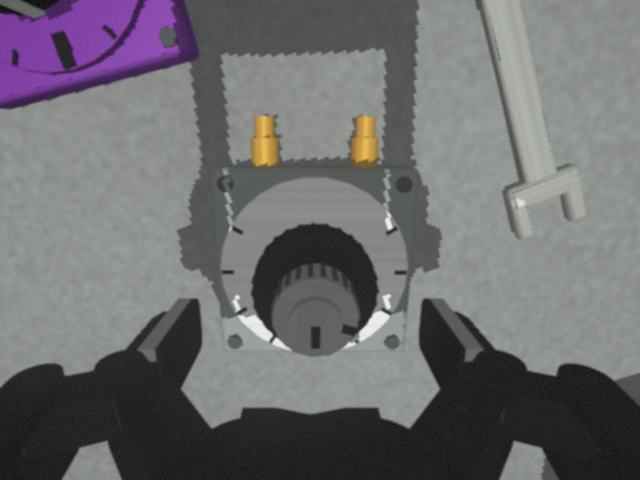

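The wrist view shows the open fingers straddling the regulator, with inner edges at x=201 and 421 (midpoint 311). The dial spans 221–409, so its centre is at 315, about 2 mm off along the closing line. I'll correct that, lower and close.

Emit:
{"method": "step_arm", "body": {
  "commands": [
    [1,-0.003,0.012,-0.043,0],
    [1,0,0,0,0],
    [0.6,0,0,0,0],
    [0.6,0,0,0,0],
    [0.3,0,0,0,0],
    [0.3,0,0,0,0],
    [0.3,0,0,0,0],
    [0.3,0,0,0,0]
  ],
  "squeeze": 30
}}

```text
time: 4.07
position: [0.6094, -0.1269, 0.0288]
orientation: [0.563, 3.088, -0.001]
wrist_force: [-1.2, 1.5, 6.7]
opening: 0.0332
grasp_force: 32.2
```

An opening of 33 mm suggests the pads are on the ring instead of the wheel. I'll look before turning anything.

Run:
```python
from h import *
s=state();print(s['position'],s['opening'],s['wrist_force'],s['grasp_force'],s['torque'])
g=grab('scene');c=g['image'][270:430,270:430];w=wgrab()['image'][180:480,160:480]
a=cv2.resize(c,(400,400),interpolation=2);b=cv2.resize(w,(400,375))
o=np.zeros((400,800,3),np.uint8);o[:,:400]=a;o[:375,400:]=b;cv2.imwrite('pics/g1.png',o[:,:,::-1])
```

```text
[ 0.60935291 -0.12691684  0.02883858] 0.03317959618113828 [-1.2125024   1.45461146  6.65182088] 32.17627123900456 [0.03247734 0.16527878 0.0200657 ]
```

View pics/g1.png

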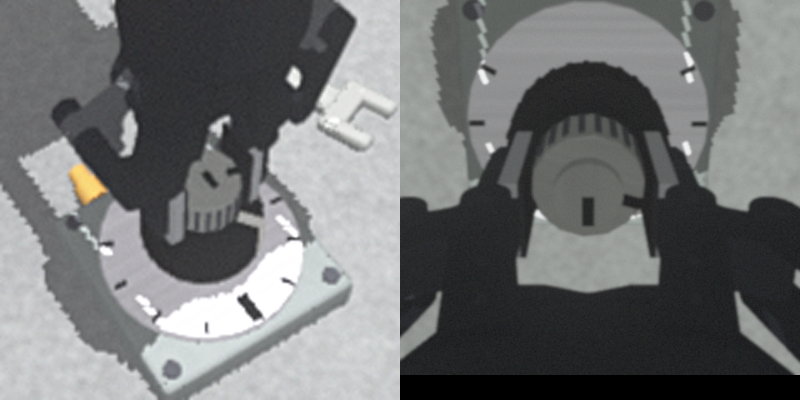

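Run:
```python
from h import *
g=grab('wrist');M=np.linalg.inv(g['tool_from_camera']);g['camera_from_world']=M
for y,zs in((-.0425,(0,-.013,-.02,-.03,-.04)),(-.0166,(0,-.01,-.02,-.03,-.04))):
  for z in zs:
    for x in(-.011,.011):print(y,z,x,proj(g,[x,y,z]).round(1))
```

```text
-0.0425 0 -0.011 [224.4 304.6]
-0.0425 0 0.011 [221.4 262.8]
-0.0425 -0.013 -0.011 [218.1 317.3]
-0.0425 -0.013 0.011 [214.7 272.7]
-0.0425 -0.02 -0.011 [214.4 324.9]
-0.0425 -0.02 0.011 [210.7 278.7]
-0.0425 -0.03 -0.011 [208.4 336.9]
-0.0425 -0.03 0.011 [204.2 288.2]
-0.0425 -0.04 -0.011 [201.7 350.5]
-0.0425 -0.04 0.011 [196.9 299. ]
-0.0166 0 -0.011 [276.6 304.6]
-0.0166 0 0.011 [275.4 262.8]
-0.0166 -0.01 -0.011 [274.8 314.1]
-0.0166 -0.01 0.011 [273.5 270.3]
-0.0166 -0.02 -0.011 [272.7 324.8]
-0.0166 -0.02 0.011 [271.2 278.7]
-0.0166 -0.03 -0.011 [270.4 336.8]
-0.0166 -0.03 0.011 [268.8 288.2]
-0.0166 -0.04 -0.011 [267.8 350.4]
-0.0166 -0.04 0.011 [265.9 299. ]
```

The picture shows the pads on the ring, with their tips at about the wheel's top. So the real pad tips lie about 25 mm behind the reported TCP when nearly shut. I'll open, then go down to TCP z ≈ 0.010; the body should still clear the stem by about 5 mm.

Emit:
{"method": "step_arm", "body": {
  "commands": [
    [1,0,0,0,0],
    [1,0,0,0,0],
    [1,0,0,0,0],
    [1,0,0,0,0],
    [1,0,0,0,0],
    [1,0,0,-0.03,0],
    [1,0,0,-0.03,0],
    [1,0,0,-0.03,0],
    [1,0,0,-0.023,0],
    [1,0,0,0,0]
  ]
}}

```text
time: 5.05
position: [0.6071, -0.1262, 0.0083]
orientation: [-0.563, -3.088, -0.001]
wrist_force: [-0.5, -0.9, 0.0]
opening: 0.0854
grasp_force: 0.0
```

Emit:
{"method": "step_arm", "body": {
  "commands": [
    [0.7,0,0,0,0],
    [0.7,0,0,0,0],
    [0.4,0,0,0,0],
    [0.4,0,0,0,0],
    [0.4,0,0,0,0]
  ]
}}

```text
time: 5.47
position: [0.6083, -0.1265, 0.0104]
orientation: [0.564, 3.09, 0.0]
wrist_force: [-0.7, 0.7, 2.3]
opening: 0.0548
grasp_force: 32.2
```

The opening is now 55 mm, so the pads are on the wheel. I'll turn clockwise 0.70 rad.

Emit:
{"method": "step_arm", "body": {
  "commands": [
    [0.4,0,0,0,-0.7],
    [0.4,0,0,0,-0.7],
    [0.4,0,0,0,-0.7],
    [0.4,0,0,0,-0.7],
    [0.4,0,0,0,-0.7],
    [0.4,0,0,0,-0.7],
    [0.4,0,0,0,-0.7],
    [0.4,0,0,0,-0.7],
    [0.4,0,0,0,-0.7],
    [0.4,0,0,0,-0.7],
    [0.4,0,0,0,-0.7],
    [0.4,0,0,0,-0.7]
  ]
}}

```text
time: 6.47
position: [0.6085, -0.1264, 0.0105]
orientation: [1.554, 2.73, 0.001]
wrist_force: [-0.8, 1.9, 1.8]
opening: 0.0552
grasp_force: 32.3
```

Emit:
{"method": "step_arm", "body": {
  "commands": [
    [0.4,0,0,0,-0.35],
    [0.4,0,0,0,0],
    [0.4,0,0,0,0],
    [0.4,0,0,0,0]
  ]
}}

```text
time: 6.8
position: [0.6085, -0.1264, 0.0104]
orientation: [1.588, 2.71, 0.001]
wrist_force: [-0.6, 2.7, 3.1]
opening: 0.0547
grasp_force: 32.4
```

Run:
```python
from h import *
s=state();print(s['position'],s['orientation'],s['joint_positions'].round(3),s['wrist_force'])
g=grab('scene');im=g['image']
for c in([.609,-.128],[.608,-.126]):
  print(c);
  for r in((.022,.027),):
    a,v=polar(g,im,c,.052,*r);print('pointer',peaks(a,v,1),peaks(*polar(g,im,c,.024,.038,.043),-1))
cv2.imwrite('pics/g2.png',cv2.resize(im[310:430,280:420],(700,600),interpolation=2)[:,:,::-1])
```

```text
[ 0.60847676 -0.12639892  0.01041242] [1.58845298e+00 2.70978714e+00 1.08520378e-03] [-3.250e-01  2.400e-01  1.758e+00  1.000e-03  1.143e+00 -8.350e-01] [-0.63941078  2.73233262  3.11156402]
[0.609, -0.128]
pointer (np.float64(339.2485608957931), np.float64(122.94444444444444)) (np.float64(166.9843043774379), np.float64(130.2222222222222))
[0.608, -0.126]
pointer (np.float64(335.7800524204757), np.float64(123.55555555555557)) (np.float64(169.03271666086584), np.float64(120.38888888888887))
```

View pics/g2.png

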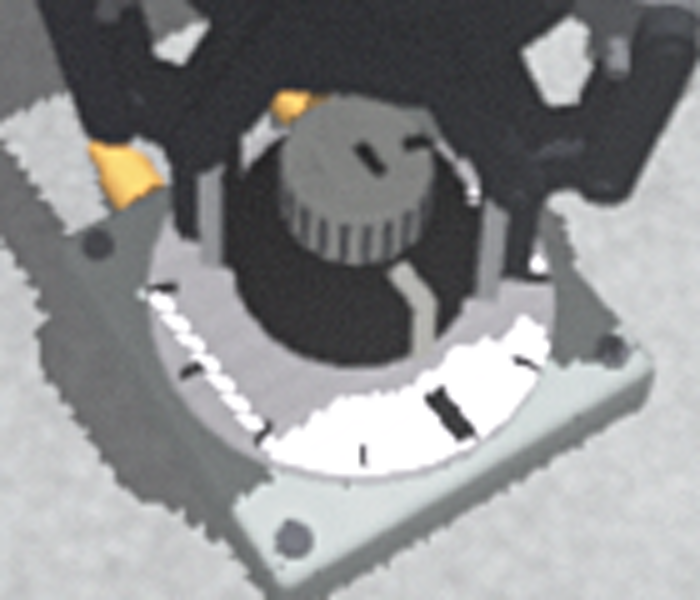

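The picture shows the wheel gripped. Its pointer runs (400,266) to (421,303) and the long mark (435,393) to (462,437), nearly in line. I'll refine the comparison numerically.

```bash
cat >> h.py <<'E'
def win(a,v,sgn,c0,w=25):
    x=(a-c0+180)%360-180;s=abs(x)<w;y=sgn*v[s];x=x[s];y=y-np.median(y);k=y>.5*y.max();k&=abs(x-x[np.argmax(y)])<8
    return c0+(x[k]*y[k]).sum()/y[k].sum(),y.max()
def cmp(g,im,c):
    m=[win(*polar(g,im,c,.024,r,r+.001),-1,-20.5,14)[0] for r in(.037,.039,.041,.043)]
    p=[win(*polar(g,im,c,.052,r,r+.001),1,-20.5)[0] for r in(.020,.022,.024,.026)]
    print(c,'mark',np.round(m,1),'ptr',np.round(p,1),'diff(ptr-mark)',round(np.mean(p)-np.mean(m),2))
E
python3 - <<'E'
from h import *
g=grab('scene');im=g['image']
for c in([.609,-.128],[.608,-.126],[.610,-.128],[.609,-.130]):cmp(g,im,c)
w=wgrab();print('wrist')
for c in([.609,-.128],[.6085,-.126]):cmp(w,w['image'],c)
E
```

```text
[0.609, -0.128] mark [-20.6 -21.  -21.  -20.6] ptr [-21.3 -20.3 -20.7 -21.2] diff(ptr-mark) -0.08
[0.608, -0.126] mark [-23.5 -22.8 -23.2 -23. ] ptr [-24.7 -24.9 -23.9 -24. ] diff(ptr-mark) -1.28
[0.61, -0.128] mark [-21.2 -21.7 -21.3 -21. ] ptr [-21.7 -21.2 -21.8 -22.6] diff(ptr-mark) -0.5
[0.609, -0.13] mark [-17.8 -18.5 -18.3 -18.1] ptr [-16.  -15.7 -16.6 -17.5] diff(ptr-mark) 1.69
wrist
[0.609, -0.128] mark [-12.7 -16.1 -19.9  -7.7] ptr [-38.8 -31.6 -32.1  -9.9] diff(ptr-mark) -13.98
[0.6085, -0.126] mark [-14.5 -11.9 -20.6  -8.7] ptr [-34.8 -32.3 -36.5 -13.5] diff(ptr-mark) -15.39
```

Pointer and mark agree to about 0.1° (centre 0.609, -0.128). I'll release, rise to ring height and close on the ring.

Emit:
{"method": "step_arm", "body": {
  "commands": [
    [0.85,0,0,0,0],
    [0.85,0,0,0,0],
    [0.85,0,0,0,0],
    [0.85,0,0,0.06,0],
    [0.85,0,0,0.06,0],
    [0.85,0,0,0.047,0],
    [0.85,0,0,0,0]
  ]
}}

```text
time: 7.53
position: [0.61, -0.1273, 0.0381]
orientation: [1.587, 2.706, 0.001]
wrist_force: [1.0, 0.4, -0.2]
opening: 0.0727
grasp_force: 0.0
```

Run:
```python
from h import *
print(state()['position'],state()['opening'])
g=grab('scene')
for c in([.609,-.128],[.6095,-.128],[.609,-.1285]):cmp(g,g['image'],c)
```

```text
[ 0.60999685 -0.12729122  0.03805244] 0.07274281656805155
[0.609, -0.128] mark [-20.8 -21.  -21.  -20.6] ptr [-21.2 -20.5 -20.6 -21.2] diff(ptr-mark) -0.02
[0.6095, -0.128] mark [-21.  -21.5 -21.2 -21. ] ptr [-21.2 -20.9 -21.3 -21.8] diff(ptr-mark) -0.13
[0.609, -0.1285] mark [-20.  -20.5 -20.3 -20. ] ptr [-19.6 -19.4 -19.6 -20.2] diff(ptr-mark) 0.5
```

Emit:
{"method": "step_arm", "body": {
  "commands": [
    [0.5,0,0,0,0],
    [0.5,0,0,0,0],
    [0.5,0,0,0,0],
    [0.2,0,0,0,0],
    [0.2,0,0,0,0],
    [0.2,0,0,0,0],
    [0.2,0,0,0,0]
  ]
}}

```text
time: 8.17
position: [0.6083, -0.1261, 0.0348]
orientation: [1.589, 2.71, 0.001]
wrist_force: [3.1, 2.1, -0.7]
opening: 0.0324
grasp_force: 30.9
```

Ring gripped, with no vertical force, so the pads are clear of the wheel. I'll turn it clockwise.

Emit:
{"method": "step_arm", "body": {
  "commands": [
    [0.2,0,0,0,-0.9],
    [0.2,0,0,0,-0.9],
    [0.2,0,0,0,-0.9],
    [0.2,0,0,0,-0.9],
    [0.2,0,0,0,-0.9],
    [0.2,0,0,0,-0.9],
    [0.2,0,0,0,-0.9],
    [0.2,0,0,0,-0.9],
    [0.2,0,0,0,-0.9],
    [0.2,0,0,0,-0.9],
    [0.2,0,0,0,-0.9],
    [0.2,0,0,0,-0.9]
  ]
}}

```text
time: 9.17
position: [0.6088, -0.1261, 0.0348]
orientation: [2.58, 1.791, 0.003]
wrist_force: [4.6, 2.5, -2.3]
opening: 0.0328
grasp_force: 30.7
```

Emit:
{"method": "step_arm", "body": {
  "commands": [
    [0.2,0,0,0,-0.9],
    [0.2,0,0,0,-0.9],
    [0.2,0,0,0,-0.9],
    [0.2,0,0,0,-0.9],
    [0.2,0,0,0,0]
  ]
}}

```text
time: 9.58
position: [0.609, -0.1262, 0.0348]
orientation: [2.81, 1.403, 0.004]
wrist_force: [5.5, 2.6, -3.4]
opening: 0.0325
grasp_force: 30.7
```

Run:
```python
from h import *
s=state();print(s['position'],s['orientation'],s['torque'],s['wrist_force'],s['joint_positions'][5])
g=grab('scene');im=g['image']
c=[.609,-.128];cmp(g,im,c)
for z,r in((.074,.013),(.074,.015),(.078,.005),(.078,.007)):
  a,v=polar(g,im,c,z,r,r+.001);print(z,r,win(a,v,-1,-20,40))
```

```text
[ 0.60899623 -0.12617177  0.03478995] [2.81006202 1.40329624 0.00364104] [ 0.36365538 -0.81722791 -0.04186206] [ 5.54944894  2.61065926 -3.43303422] 0.31952736851456554
[0.609, -0.128] mark [-21.2 -21.5 -21.5 -21.2] ptr [-22.6 -20.7 -20.7 -21.2] diff(ptr-mark) 0.04
0.074 0.013 (np.float64(-43.22648083623693), np.float64(5.111111111111114))
0.074 0.015 (np.float64(-38.17567567567568), np.float64(4.0))
0.078 0.005 (np.float64(-10.404424778761062), np.float64(3.3333333333333357))
0.078 0.007 (np.float64(14.884244372990352), np.float64(2.2222222222222214))
```

Emit:
{"method": "step_arm", "body": {
  "commands": [
    [0.2,0,0,0,-0.5],
    [0.2,0,0,0,-0.5],
    [0.2,0,0,0,-0.5],
    [0.2,0,0,0,-0.5],
    [0.2,0,0,0,0]
  ]
}}

```text
time: 10.05
position: [0.6083, -0.127, 0.0348]
orientation: [2.912, 1.177, 0.0]
wrist_force: [1.5, -1.4, -2.4]
opening: 0.033
grasp_force: 30.8
```

Run:
```python
from h import *
s=state();print(s['orientation'],s['torque'],s['wrist_force'],s['joint_positions'][5])
g=grab('scene');cmp(g,g['image'],[.609,-.128])
```

```text
[2.91157399e+00 1.17676771e+00 1.65398821e-04] [-0.13538873 -0.44608003 -0.06594467] [ 1.48782158 -1.39813671 -2.38418604] 0.4778797541820341
[0.609, -0.128] mark [-20.8 -21.  -21.  -20.6] ptr [-19.6 -20.5 -20.6 -21.2] diff(ptr-mark) 0.38
```

Emit:
{"method": "step_arm", "body": {
  "commands": [
    [0.2,0,0,0,-0.5],
    [0.2,0,0,0,-0.5],
    [0.2,0,0,0,-0.5],
    [0.2,0,0,0,0]
  ]
}}

```text
time: 10.43
position: [0.6069, -0.1279, 0.0347]
orientation: [2.975, 1.003, -0.006]
wrist_force: [-3.1, -5.0, 0.8]
opening: 0.0331
grasp_force: 31.0
```

Run:
```python
from h import *
s=state();print(s['orientation'],s['torque'],s['wrist_force'],s['joint_positions'][5])
g=grab('scene');cmp(g,g['image'],[.609,-.128])
w=wgrab()['image'][200:380,220:400]
o=np.hstack([cv2.resize(g['image'][310:410,300:400],(400,400),interpolation=2),cv2.resize(w,(400,400),interpolation=2)])
cv2.imwrite('pics/g3.png',o[:,:,::-1])
```

```text
[ 2.9754369   1.0033084  -0.00583601] [-0.91692724  0.5402196   0.40066606] [-3.08100576 -5.03639379  0.78848969] 0.5957826365716739
[0.609, -0.128] mark [-20.7 -21.  -21.  -20.6] ptr [-21.  -20.5 -20.9 -21. ] diff(ptr-mark) -0.0
```

View pics/g3.png

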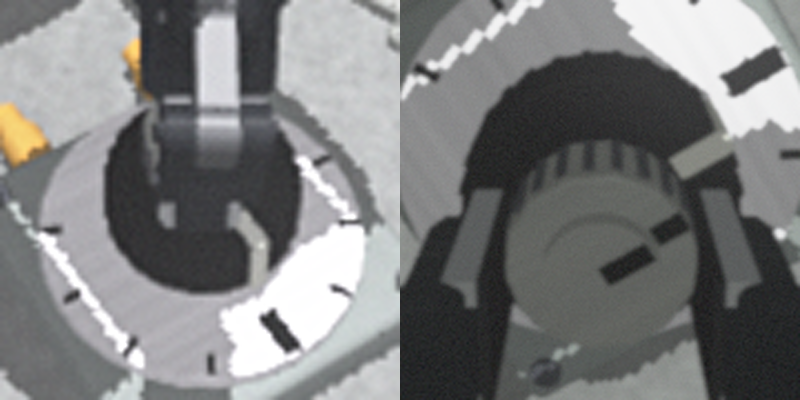

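The right-hand crop shows the ring line (670,230) in line with the stem line (627,265), with the pointer and the long mark along the same ray. The torque has risen to 0.4 N m, so the ring is at its stop. I'll release and rise.

Emit:
{"method": "step_arm", "body": {
  "commands": [
    [0.85,0,0,0,0],
    [0.85,0,0,0,0],
    [0.85,0,0,0,0],
    [0.85,0,0,0,0],
    [0.85,0,0,0.1,0],
    [0.85,0,0,0.2,0],
    [0.85,0,0,0.2,0],
    [0.85,0,0,0.2,0],
    [0.85,0,0,0.2,0],
    [0.85,0,0,0.2,0],
    [0.85,0,0,0,0],
    [0.85,0,0,0,0]
  ]
}}

```text
time: 11.53
position: [0.6097, -0.1268, 0.2032]
orientation: [2.974, 1.001, 0.007]
wrist_force: [-0.2, 0.7, -0.2]
opening: 0.0725
grasp_force: 0.0
```

Run:
```python
from h import *
g=grab('scene')
cmp(g,g['image'],[.609,-.128])
w=wgrab();wi=w['image'];cmp(w,wi,[.609,-.127])
o=np.hstack([cv2.resize(g['image'][310:410,300:400],(400,400),interpolation=2),cv2.resize(wi[140:270,240:370],(400,400),interpolation=2)])
cv2.imwrite('pics/g4.png',o[:,:,::-1])
```

```text
[0.609, -0.128] mark [-20.8 -21.2 -21.  -20.7] ptr [-19.5 -20.2 -20.6 -20.4] diff(ptr-mark) 0.76
[0.609, -0.127] mark [-20.3 -20.5 -20.5 -20.5] ptr [-18.9 -20.1 -20.4 -21.4] diff(ptr-mark) 0.25
```

View pics/g4.png

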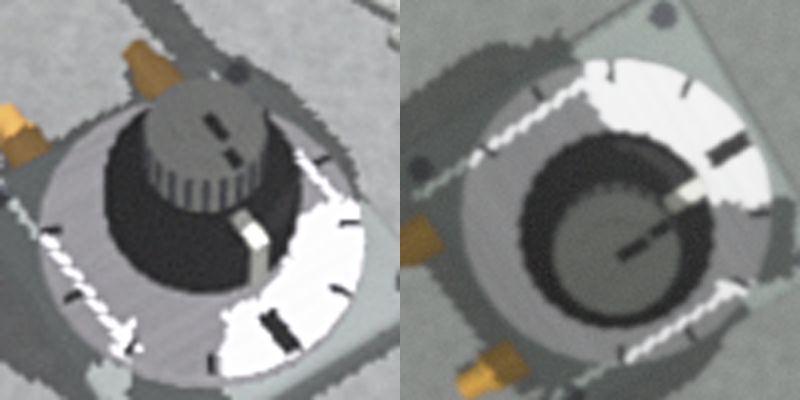

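Both views show the stem line, ring line, pointer and long mark in one line, so the setting is right and locked.

```bash
python3 -c "
from bench import *
print(finish_job())"
```

```text
the job is handed in; nothing more can be done
None
```

I turned the larger regulator's wheel to the long mark (within about 1° in the camera views), then tightened its lock ring to the stop and let go; the smaller regulator was not touched, and the job is handed in, with no verdict returned.

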